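# Set the marking-jig fence from the gauge block and lock it

## Robot

A 6-joint arm with a two-finger parallel gripper is mounted at the origin on a cart in front of the work surface, level with it; the furniture and walls round the work are solid. World frame = base frame: x ahead of the robot, y to its left, z up, the work surface at z = 0. Lengths are in m, angles in rad, forces in N, time in s.
With the tool pointing down it reaches from about 0.375 to 0.9 m from the base axis. Payload 3.1 kg.
Tool frame: the origin (TCP) lies midway between the tips of the shut fingers; the grasp point (between the pads) lies 19 mm behind it; z points along the fingers, x is the direction in which the jaws open and shut, and the axes are right-handed (so a half turn about z gives the same grasp; the last joint's range is limited). The gripper opens to 85 mm and grips with 20 to 120 N. Pads are 22 mm wide; open, the fingers measure 114 mm over their backs; the gripper's body (76 mm by 85 mm) begins 54 mm behind the grasp point. The pads swing forward as they close: fully open they stand 13 mm farther back than shut.
Start: joints at [1.123, 0.527, 1.433, -0, 1.181, -0.178], TCP at [0.166, 0.603, 0.231] pointing down, gripper open.
Joint ranges: [-3.08, 3.08], [-0.75, 2.2], [0.22, 2.44], [-1.43, 4.57], [0, 2.65], [-2.85, 2.85]. Speed limits (rad/s): [2.79, 2.79, 3.14, 3.14, 3.14, 3.14].

## Interface

Orientations are given as a rotation vector (axis times angle).
In Python, from station import readout, vision, robot gives the robot as it stands. The module is installed in compiled form; this text tells all that it offers.
- The arm moves only by the tool arm_command, never from a script. Its argument "steps" is text: rows parted by semicolons, each of 7 numbers parted by spaces: the closure, from 0 (fully open) to 1 (shut), then the shift along the tool's x, y, z in m, then the turn, a rotation vector about the tool's x, y, z in rad. A call has 1 to 5 rows; each row is the pose to reach, as a shift and turn from the pose commanded when the call began, along the tool's axes at that moment; what a row does not reach only later rows make up. A row lasts 1/12 s, in which the tool goes at most 41.7 mm and 7.16 degrees, less where a joint would pass 70% of its speed; a pose out of reach is approached as far as the arm can. A call with a gripper value outside its range is refused whole. The fingers move at their own pace and stop on an object; the grip force is fixed at half the most. Time passes only in rows, so rows that repeat a pose let the fingers close. It gives the time, the measured TCP pose, the force and the opening at its end, in the units of the state.
- readout.get_obs(): the state, without advancing time (a new reading comes with each control period).
- vision.camera(name): name is "scene" or "top" or "wrist"; returns a dict with "image" (420x560x3 uint8, red, green, blue), "range_z" (420x560 float32, m along the optical axis (not along the pixel's ray), 0 where there is no reading), "vfov" (degrees; the focal length in pixels is half the picture's height over the tangent of half this angle, whatever the lens; pixels are square), "cx", "cy" (the principal point, pixels), "rvec" (rotation vector, rad) and "tvec" (3), from world to camera coordinates, as OpenCV has them. Camera axes: x right, y down, z forward; pixel columns grow to the right and rows downward; lengths in m; the calibration is good to about 2 mm. A picture is of the moment at which its call begins.
- robot.hand_in(): hands the job in, once; it reports no verdict.
Trained networks look in a picture, given as the dict that the camera call returned (one of the last four; its "shot" number tells which), for a name from the list of things; names that differ only in an ending like _2 or _b are one class to them, and where a whole thing is asked for, a point or a joint stands for the part that bears it (a point fixed in the world has none). Each returns a list of dicts, best first, with "confidence" (0 to 1); they miss things now and then, are a little off and sometimes report something else, mostly with a low value. They report only what shows in the picture. A call takes as long as a camera call.
- vision.outline_of(picture, query): "mask" (420x560 bool, what is visible of it) and "box" ([centre column, centre row, width, height] in pixels, round what is visible of it).
- vision.landmark_of(picture, query): "uv" ([column, row] in pixels: a listed point, or the origin of a listed thing).
The state is a dict: "time": time; "joints": joint angles; "joint_vel": joint speeds; "joint_efforts": joint torques, N m; "eef_pos": TCP position; "ee_rot": TCP orientation; "contact_force": force on the tool from outside, world axes, zero at the start; "wrist_torque": the same for the moment, N m; "width": finger opening in m.
Only numpy, scipy, OpenCV 4.12 (cv2) and the standard library are available. Lean on these libraries where they do the work, as an engineer would, in place of code of your own. Each camera call takes 0.05 s, during which the arm holds its last target.

## Task

Set the jig's sliding fence from the steel gauge block standing in it: slide the fence towards the end block until the gauge block is seated without play between the fence and the stop screw in the end block, and press it there for a moment with about 8 N on the block, never 20 N, so that its ground faces are not bruised. Then swing the clamp lever clockwise all the way to its stop so the fence stays exactly there. Last, lift the gauge block out and stand it upright on the bench beside the jig, leaving everything else where it is.

Things in the scene. Friction and masses are not known exactly. Their poses are not given: they have to be found in the camera images.
- jig: marking jig: aluminium base plate 232 x 136 x 12 mm, fixed on the bench, guide strips 8 mm high on it. Origin: middle of its underside, on the bench. Its x axis is the fence's slide direction (fence towards end block), y across, z up. All heights below are above the bench. Plate top 12 mm
- datum_face (a point): fixed steel end block (16 x 104 x 30 mm) at the jig's +x end: middle of the upright face that looks to the fence; jig x = 95, y = 0, height 27 mm. A stop screw with a 15 mm button tip comes out of this face at jig y = 0, height 30 mm; it stands out 3 to 13 mm, set anew each time, and its reach is not measured
- datum: the same end block with its stop screw (stiff, it holds any push here); origin at the foot of that face, jig x = 95, y = 0, height 12 mm; axes as the jig
- fence: loose steel angle (0.8 kg) sliding between the guide strips, its two slots round a lever stud and a guide screw: 99 mm wide, face 38 mm high and 10 mm thick, 8 mm foot reaching 90 mm behind it. Origin: foot of its face; axes as the jig. It drags: 3 to 9 N, other in each run, is needed just to slide it (2 N more while it pushes the gauge block along); that share does not press on the block as it slides, though part of it passes on to the block once all stands still
- fence_face (a point): middle of the fence's face (the side that looks to the gauge block); height 31 mm
- fence_post (a point): upright dark finger post, 18 mm diameter, on the fence's foot, 50 mm behind its face (jig -x), mid-width: it stands from height 20 to 52 mm; this point at 36 mm on its axis. Push it from behind or pinch it to slide the fence. 12 mm free to each side up to the lever's hub and the guide screw
- gauge_mid (a point): steel gauge block 60 x 30 x 45 mm (0.31 kg), loose, standing upright on the plate with its 60 mm length along the slide, 3 to 20 mm short of the stop screw and up to 0.1 rad askew: its centre, 22.5 mm above its underside; x axis along the 60 mm. Pinch it across the 30 mm from above
- gauge: the same gauge block; origin at the centre of its underside, axes as above. When the fence is set, the block fills the 60 mm between fence and stop screw tip; the fence face is then at jig x = 22 to 32 mm. A free patch of bench to stand it on afterwards: around jig x = -70, y = +116 mm
- clamp_lever (a joint): turn of the clamp lever about its upright stud, rad: 0 loose, grows clockwise seen from above, stop at 1.55; a face cam under it grips the fence from about 0.8 on. It stays where it is left; a push of 4 to 8 N at the ball turns it
- lever_ball (a point): centre of the black ball knob, 22 mm diameter, at the lever's end, 60 mm from the lever's axis; height 52.5 mm. At joint 0 the arm points 70 degrees clockwise from the jig's +x, at the stop 159 degrees clockwise from it
- clamp_axis (a point): point on the lever's upright axis, at the ball's height (52.5 mm); jig x = -36, y = -32 mm. The hub round it is 23 mm in diameter, from height 24 to 47 mm
- tape_roll: bystander: roll of tape, 80 mm across, 20 mm high, lying on the bench; origin at its underside
- coupling_a: bystander: chrome coupling, 33 mm diameter, 46 mm high, standing on the bench; origin at its underside
- adapter_a: bystander: black adapter box, 44 x 91 x 26 mm, on the bench on the robot's side of the jig; origin at its underside
- calliper: bystander: calliper, 239 mm long, 13 mm high, lying on the bench beyond the jig on its left, seen from the robot; origin at its underside

How it is judged:
On the way, in this order (a step that is already met when the one before it is completed fails the run):
1. the fence presses the gauge block against the stop screw of the end block (over 4 N at both faces) (contact force between fence and gauge above 4 N and contact force between gauge and datum above 4 N), for 0.2 s.
2. the clamp lever is swung tight with the gauge block still between fence and stop screw, the fence within 1.5 mm of bearing on it (value of joint clamp_lever above 1.3 rad and z of gauge_mid in the frame of jig below 0.037 m and x of gauge_mid in the frame of jig above 0.0505 m and x of fence_face in the frame of gauge between -0.0315 and -0.0285 m), for 0.2 s.
At the end, for the whole second after the job is handed in: lever past 1.3 rad, the fence at rest where it was clamped (its face 61 to 75 mm from the end block's face), gauge block standing upright at rest on the bench within 0.3 m of the jig's middle (value of joint clamp_lever above 1.3 rad and x of fence_face in the frame of jig between 0.02 and 0.034 m and linear speed of fence below 0.005 m/s and height (world z) of gauge_mid between 0.019 and 0.026 m and angle between gauge's own z axis and vertical below 0.08 rad and linear speed of gauge below 0.01 m/s and horizontal distance between gauge_mid and jig below 0.3 m); the robot touches nothing.
It fails at once if the fence presses the gauge block with more than 20 N (contact force between fence and gauge above 20 N).
It fails at once if the gauge block is pressed on the stop screw with more than 20 N (contact force between gauge and datum above 20 N).
It fails at once if the fence slips after it has been clamped (value of joint clamp_lever above 1.3 rad and linear speed of fence above 0.02 m/s).
It fails at once if the tape roll, coupling, adapter or calliper is moved more than 15 mm (distance of any of tape_roll, coupling_a, adapter_a, calliper from where it was at the start of the episode above 0.015 m).
It also fails if it takes over 67 s, if anything falls off the work surface, if the arm or the gripper's body presses on something with over 40 N, if the wrist force passes 120 N, or if a joint passes its speed limit or range.

## Working session

There is one attempt and no reset: what is moved stays moved. The work goes in short steps, Python scripts to look and compute and a tool call to move; the robot and the scene stay as the last step left them, time stands still between calls to the robot, and variables do not carry over. Pictures are saved under pics/ and viewed, and the job is handed in when it is done.

Besides the shell and the picture viewer there is one more tool, called after ">>>" in YAML: its name, and indented under it one key for each argument. arm_command: Moves the arm, as the interface text tells. Its arguments: {"type":"object","properties":{"steps":{"type":"string"}},"required":["steps"]}

```bash
mkdir -p pics; cat > h.py <<'E'
import numpy as np, cv2
from station import readout, vision, robot
from scipy.spatial.transform import Rotation as R
def save(p,n): cv2.imwrite('pics/'+n+'.png', p['image'][:,:,::-1])
def K(p):
    f=210/np.tan(np.radians(p['vfov'])/2); return f,p['cx'],p['cy']
def ray(p,uv):
    f,cx,cy=K(p); M=R.from_rotvec(p['rvec']).as_matrix()
    d=M.T@np.array([(uv[0]-cx)/f,(uv[1]-cy)/f,1]); o=-M.T@np.array(p['tvec']); return o,d
def atz(p,uv,z):
    o,d=ray(p,uv); return o+d*(z-o[2])/d[2]
def proj(p,X):
    f,cx,cy=K(p); M=R.from_rotvec(p['rvec']).as_matrix(); c=(M@np.atleast_2d(X).T).T+np.array(p['tvec'])
    return np.c_[c[:,0]/c[:,2]*f+cx, c[:,1]/c[:,2]*f+cy]
def cloud(p):
    f,cx,cy=K(p); z=p['range_z']; v,u=np.mgrid[0:420,0:560]; M=R.from_rotvec(p['rvec']).as_matrix()
    c=np.stack([(u-cx)/f*z,(v-cy)/f*z,z],-1); return (c-np.array(p['tvec']))@M
E
cat > a.py <<'E'
from h import *
o=readout.get_obs(); print({k:np.round(v,4) for k,v in o.items()})
hs={'datum_face':.027,'fence_face':.031,'fence_post':.036,'gauge_mid':.0225+.012,'lever_ball':.0525,'clamp_axis':.0525,'jig':0,'datum':.012,'fence':.012,'gauge':.012,'tape_roll':0,'coupling_a':0,'adapter_a':0,'calliper':0}
for n in ['top','scene','wrist']:
    p=vision.camera(n); save(p,n+'0'); print(n,p['vfov'],p['cx'],p['cy'],ray(p,(280,210)))
    for q,z in hs.items():
        for d in vision.landmark_of(p,q)[:1]: print(' ',q,np.round(d['uv'],1),round(d['confidence'],2),np.round(atz(p,d['uv'],z),4))
E
python3 a.py
```

```text
{'time': np.float64(0.0), 'joints': array([ 1.1235,  0.5285,  1.4339, -0.    ,  1.1814, -0.1785]), 'joint_vel': array([-0.0019, -0.0011,  0.0012, -0.0006,  0.0021, -0.0018]), 'joint_efforts': array([ 6.00000e-04, -4.42353e+01, -1.78027e+01, -2.00000e-04,
        8.40000e-03,  0.00000e+00]), 'eef_pos': array([0.1656, 0.6019, 0.2303]), 'ee_rot': array([ 2.4982,  1.9031, -0.0031]), 'contact_force': array([ 0.9423, -0.9434, -0.2234]), 'wrist_torque': array([-0.0103, -0.0125, -0.0049]), 'width': np.float64(0.0855)}
top 55.36328704430231 283.29317869933897 212.56080881978508 (array([0.42780159, 0.19144308, 0.94907039]), array([ 0.09637937,  0.02821776, -0.99499918]))
  datum_face [371.2 174.6] 0.97 [0.603  0.0071 0.027 ]
  fence_face [338.7 199.9] 0.85 [0.5422 0.0826 0.031 ]
  fence_post [319.5 211.8] 0.95 [0.5135 0.1269 0.036 ]
  gauge_mid [355.3 186.5] 0.92 [0.5733 0.0451 0.0345]
  lever_ball [357.4 236. ] 0.46 [0.459  0.0432 0.0525]
  clamp_axis [334.8 220.1] 0.56 [0.4938 0.0937 0.0525]
  jig [338.3 202.2] 0.92 [0.5405 0.0799 0.    ]
  datum [368.  177.3] 0.72 [0.5993 0.0116 0.012 ]
  f
[... 612 characters left out ...]
[0.5128 0.1258 0.036 ]
  gauge_mid [335.2 257.8] 0.8 [0.5816 0.0584 0.0345]
  lever_ball [285.5 282.4] 0.5 [0.4556 0.0468 0.0525]
  jig [312.5 267.7] 0.82 [0.5444 0.0824 0.    ]
  datum [360.5 277.4] 0.82 [0.6081 0.0049 0.012 ]
  fence [308.3 260.7] 0.86 [0.5414 0.0947 0.012 ]
  gauge [336.9 273.4] 0.73 [0.5731 0.0374 0.012 ]
  tape_roll [249.2 183.4] 0.63 [0.556  0.3771 0.    ]
  coupling_a [241.  217.9] 0.86 [0.4841 0.2851 0.    ]
  adapter_a [333.5 270.7] 0.27 [0.5774 0.0537 0.    ]
  calliper [295.3 163. ] 0.8 [ 0.6933  0.3837 -0.    ]
wrist 66.78231709556529 282.6694660779886 213.52488094194777 (array([0.0959539 , 0.62189166, 0.37517245]), array([ 0.25971198, -0.07911966, -0.96253955]))
```

```bash
python3 - <<'E'
import cv2
a=cv2.imread('pics/top0.png')[130:310,180:460]; cv2.imwrite('pics/top0c.png',cv2.resize(a,None,fx=2.8,fy=2.8,interpolation=cv2.INTER_CUBIC))
a=cv2.imread('pics/scene0.png')[150:350,200:450]; cv2.imwrite('pics/scene0c.png',cv2.resize(a,None,fx=3,fy=3,interpolation=cv2.INTER_CUBIC))
E
```

```text
(no output)
```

View pics/top0c.png

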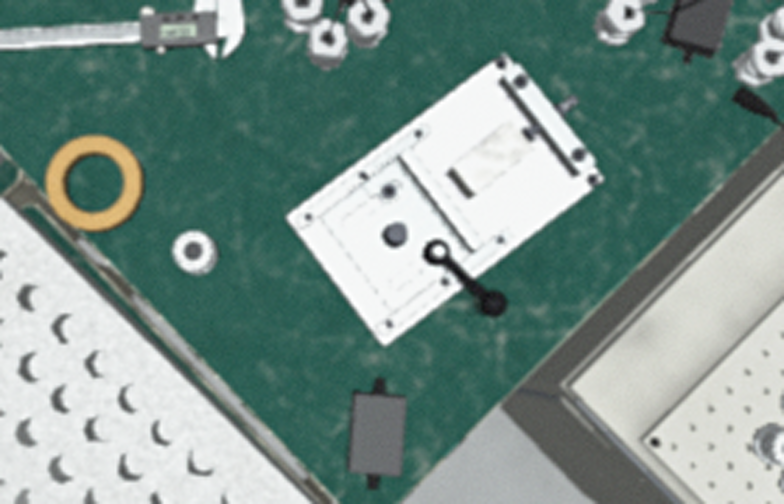

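View pics/scene0c.png

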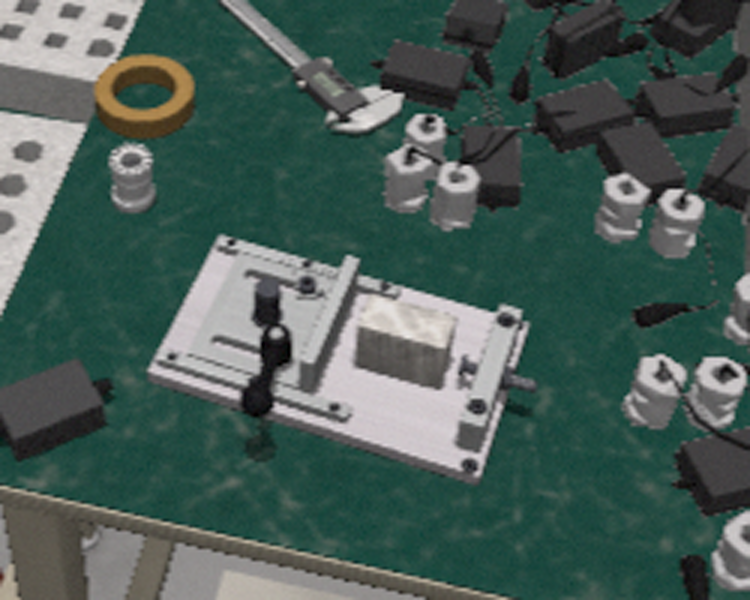

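View pics/wrist0.png

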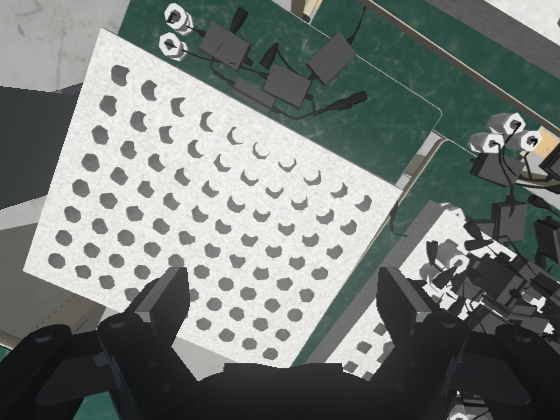

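```bash
cat > b.py <<'E'
from h import *
for n in ['top','scene']:
    p=vision.camera(n); C=cloud(p)
    for q in ['jig','fence','gauge','datum','clamp_lever']:
        r=vision.outline_of(p,q)
        if not r: print(n,q,'none');continue
        m=r[0]['mask']; P=C[m]; z=P[:,2]
        print(n,q,round(r[0]['confidence'],2),m.sum(),'z pct',np.round(np.percentile(z,[2,25,50,75,98]),4))
        h={'jig':.012,'fence':.050,'gauge':.057,'datum':.042,'clamp_lever':.0525}[q]
        v,u=np.nonzero(m)
        if q=='jig':
            # remaining: plate footprint at z=.012 from mask incl. everything
            W=np.array([atz(p,(a,b),.012)[:2] for a,b in zip(u,v)])
            rect=cv2.minAreaRect((W*1000).astype(np.float32)); print('  rect',rect)
            s=P[abs(z-.012)<.004]; rect=cv2.minAreaRect((s[:,:2]*1000).astype(np.float32)); print('  rect depth',rect)
        else:
            s=P[abs(z-h)<.005]
            if len(s)>5: print('  top pts',len(s),cv2.minAreaRect((s[:,:2]*1000).astype(np.float32)), s.mean(0))
E
python3 b.py
```

```text
top jig 0.96 3999 z pct [0.0088 0.0118 0.0134 0.0203 0.0578]
  rect ((537.2171630859375, 60.18415069580078), (172.8048095703125, 256.9336853027344), 38.11287307739258)
  rect depth ((543.8444213867188, 80.76497650146484), (136.19174194335938, 231.84063720703125), 37.93254852294922)
top fence 0.6 1345 z pct [0.0172 0.0196 0.021  0.0238 0.0528]
  top pts 217 ((522.915771484375, 107.18977355957031), (93.11416625976562, 57.15451431274414), 37.65914535522461) [0.53119995 0.09623272 0.05045751]
top gauge 0.82 410 z pct [0.0144 0.0554 0.0571 0.0582 0.0605]
  top pts 354 ((571.8935546875, 47.932647705078125), (29.803508758544922, 60.7943229675293), 39.5426025390625) [0.57153431 0.04804295 0.05728905]
top datum 0.78 461 z pct [0.0167 0.0343 0.041  0.0429 0.0458]
  top pts 310 ((605.7614135742188, 1.0676345825195312), (101.14322662353516, 33.85293960571289), 49.11589050292969) [6.06002311e-01 2.56952308e-04 4.20224730e-02]
top clamp_lever 0.76 226 z pct [0.0195 0.0454 0.0485 0.0577 0.0643]
  top pts 76 ((477.30615234375, 70.43202209472656), (71.7249526977539, 18.81029510498047), 45.57086181640
[... 485 characters left out ...]
7713012695) [0.52787164 0.09137643 0.04981284]
scene gauge 0.6 780 z pct [0.0143 0.034  0.0525 0.0567 0.0593]
  top pts 396 ((572.1044311523438, 46.57733154296875), (34.755977630615234, 59.73579406738281), 41.03911209106445) [0.57126071 0.04564269 0.05658997]
scene datum 0.67 476 z pct [0.0157 0.0352 0.041  0.0423 0.045 ]
  top pts 341 ((607.4512329101562, -5.550457000732422), (102.14454650878906, 21.59720802307129), 36.691532135009766) [ 0.60345187 -0.00562291  0.04165787]
scene clamp_lever 0.71 317 z pct [-0.0003  0.0402  0.0469  0.0556  0.0629]
  top pts 77 ((475.9093322753906, 63.43828582763672), (77.93585205078125, 20.9995059967041), 41.84294509887695) [0.46748181 0.05597008 0.05191916]
```

```bash
cat >> h.py <<'E'
O=np.array([.5441,.0804]); TH=np.radians(37.95-90)
EX=np.array([np.cos(TH),np.sin(TH)]); EY=np.array([-np.sin(TH),np.cos(TH)])
def j2w(x,y): return O+EX*x+EY*y
def w2j(w): d=np.asarray(w)[...,:2]-O; return np.stack([d@EX,d@EY],-1)
def go(xj,yj,z,ang=None):
    """shift and turn in tool axes to jig xy, z, tool x at world angle ang deg, tool down"""
    o=readout.get_obs(); M=R.from_rotvec(o['ee_rot']); w=j2w(xj,yj)
    d=M.inv().apply(np.array([w[0],w[1],z])-o['eef_pos'])
    if ang is None: print('shift',np.round(d,4)); return
    a=np.radians(ang); T=np.array([[np.cos(a),np.sin(a),0],[np.sin(a),-np.cos(a),0],[0,0,-1]]).T
    rv=(M.inv()*R.from_matrix(T)).as_rotvec(); print('shift',np.round(d,4),'turn',np.round(rv,4))
def st():
    o=readout.get_obs(); print('t',round(float(o['time']),2),'jig xy',np.round(w2j(o['eef_pos'])*1000,2),'z',round(o['eef_pos'][2]*1000,1),'F jig',np.round([o['contact_force'][:2]@EX,o['contact_force'][:2]@EY,o['contact_force'][2]],2),'w',round(float(o['width'])*1000,1),'q6',round(o['joints'][5],2))
E
cat > c.py <<'E'
from h import *
for n in ['top','scene']:
    p=vision.camera(n); C=cloud(p)[100:350,200:480].reshape(-1,3); J=w2j(C); 
    b=(abs(J[:,0])<.13)&(abs(J[:,1])<.075)
    s=b&(abs(C[:,2]-.052)<.005)&(J[:,0]<-.04)&(abs(J[:,1])<.018)
    print(n,'post top',s.sum(),np.median(J[s],0),J[s].min(0),J[s].max(0))
    s=b&(abs(C[:,2]-.050)<.004)&(J[:,0]>-.03)&(J[:,0]<.01)&(abs(J[:,1])<.05); s&=abs(J[:,1]+.02)>.0
    print(' fence top',s.sum(),np.percentile(J[s],[2,50,98],axis=0))
    s=b&(abs(C[:,2]-.057)<.004)&(J[:,0]>.005); print(' gauge top',s.sum(),J[s].mean(0),J[s].min(0),J[s].max(0))
    r=vision.outline_of(p,'clamp_lever')
go(-.090,.001,.12,37.95)
E
python3 c.py
```

```text
top post top 52 [-5.44917389e-02  1.46995563e-05] [-0.06310148 -0.00823202] [-0.04612957  0.00834294]
 fence top 204 [[-0.01456509 -0.0474012 ]
 [-0.00980686 -0.00190252]
 [-0.00448062  0.04673533]]
 gauge top 350 [0.04258861 0.00186563] [ 0.01256195 -0.01353863] [0.07351069 0.01731341]
scene post top 56 [-0.05273021 -0.0006686 ] [-0.06134957 -0.00937955] [-0.04495387  0.00929717]
 fence top 209 [[-0.02877057 -0.04814056]
 [-0.00789681 -0.00687948]
 [-0.00311749  0.04519796]]
 gauge top 393 [0.04425873 0.00023138] [ 0.01385183 -0.01602619] [0.07422835 0.01835466]
shift [-0.3485  0.4316  0.1113] turn [-0.     -0.      0.6397]
```

>>> arm_command:
  steps: "1 -0.3485 0.4316 0.1113 0 0 0.64;1 -0.3485 0.4316 0.1113 0 0 0.64;1 -0.3485 0.4316 0.1113 0 0 0.64;1 -0.3485 0.4316 0.1113 0 0 0.64;1 -0.3485 0.4316 0.1113 0 0 0.64"

```text
time: 3.47
eef_pos: [0.2858, 0.4353, 0.1902]
ee_rot: [-2.966, -1.035, -0.001]
contact_force: [0.4, 0.0, -0.2]
width: 0.0253
```

```bash
python3 -c "
from h import *
st();go(-.090,.0,.12,37.95)"
```

```text
t 3.47 jig xy [-438.7    14.55] z 190.2 F jig [ 0.25  0.37 -0.25] w 25.3 q6 0.1
shift [-0.0179  0.3485  0.0702] turn [ 0.     -0.0008  0.0094]
```

>>> arm_command:
  steps: "1 -0.018 0.348 0.07 0 0 0.009;1 -0.018 0.348 0.07 0 0 0.009;1 -0.018 0.348 0.07 0 0 0.009;1 -0.018 0.348 0.07 0 0 0.009;1 -0.018 0.348 0.07 0 0 0.009"

```text
time: 3.88
eef_pos: [0.4058, 0.2695, 0.1492]
ee_rot: [-2.968, -1.03, -0.002]
contact_force: [1.4, 1.3, 0.7]
width: -0.0003
```

```bash
python3 -c "
from h import *
st();go(-.090,.0,.12,37.95)"
```

```text
t 3.88 jig xy [-234.16    7.18] z 149.2 F jig [-0.15  1.93  0.69] w -0.3 q6 -0.31
shift [-0.008   0.1441  0.0293] turn [ 0.0002 -0.001   0.0058]
```

>>> arm_command:
  steps: "1 -0.008 0.144 0.029 0 0 0.006;1 -0.008 0.144 0.029 0 0 0.006;1 -0.008 0.144 0.029 0 0 0.006;1 -0.008 0.144 0.029 0 0 0.006;1 -0.008 0.144 0.029 0 0 0.006"

```text
time: 4.3
eef_pos: [0.4915, 0.1493, 0.1197]
ee_rot: [2.972, 1.012, 0.004]
contact_force: [-0.3, 0.7, 0.1]
width: 0.0001
```

```bash
python3 -c "
from h import *
st();go(-.090,.0,.12,37.95)
p=vision.camera('wrist');save(p,'w1')
C=cloud(p).reshape(-1,3);J=w2j(C)
s=(abs(C[:,2]-.052)<.004)&(J[:,0]<-.04)&(J[:,0]>-.07)&(abs(J[:,1])<.018);print('post',s.sum(),J[s].min(0),J[s].max(0))
s=(abs(C[:,2]-.057)<.003)&(J[:,0]>.005)&(J[:,0]<.08)&(abs(J[:,1])<.03);print('gauge',s.sum(),J[s].mean(0),J[s].min(0),J[s].max(0))
s=(abs(C[:,2]-.012)<.003)&(abs(J[:,0])<.14)&(abs(J[:,1])<.1);print('plate',s.sum(),J[s].min(0),J[s].max(0), cv2.minAreaRect((C[s][:,:2]*1000).astype(np.float32)))
st()"
```

```text
t 4.3 jig xy [-86.66   0.85] z 119.7 F jig [-0.7   0.2   0.09] w 0.1 q6 -0.58
shift [-0.0009 -0.0033 -0.0003] turn [ 0.0023 -0.0019 -0.006 ]Traceback (most recent call last):
  File "<string>", line 6, in <module>
    s=(abs(C[:,2]-.052)<.004)&(J[:,0]<-.04)&(J[:,0]>-.07)&(abs(J[:,1])<.018);print('post',s.sum(),J[s].min(0),J[s].max(0))
                                                                                                  ~~~~~~~~^^^
    return umr_minimum(a, axis, None, out, keepdims, initial, where)
ValueError: zero-size array to reduction operation minimum which has no identity
```

View pics/w1.png

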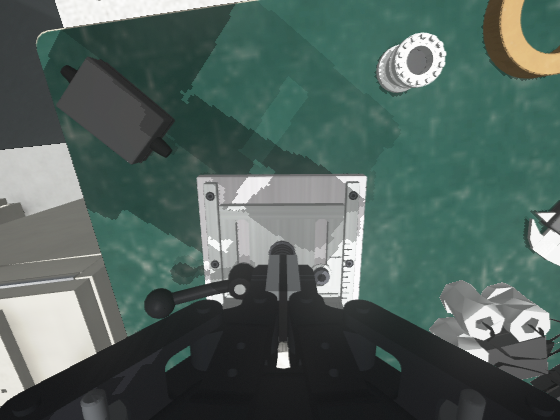

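>>> arm_command:
  steps: "1 -0.001 -0.0033 0.04 0 0 -0.006;1 -0.001 -0.0033 0.075 0 0 -0.006;1 -0.001 -0.0033 0.0845 0 0 -0.006;1 -0.001 -0.0033 0.0845 0 0 -0.006;1 -0.001 -0.0033 0.0845 0 0 -0.006"

```text
time: 4.77
eef_pos: [0.4843, 0.1559, 0.0362]
ee_rot: [-2.967, -1.032, 0.001]
contact_force: [-0.4, -0.2, 0.2]
width: -0.0003
```

```bash
python3 -c "
from h import *
st();go(-.090,.0,.035,37.95)
p=vision.camera('scene');save(p,'s1');a=p['image'][180:330,220:420,::-1];cv2.imwrite('pics/s1c.png',cv2.resize(a,None,fx=4,fy=4));st()"
```

```text
t 4.77 jig xy [-96.28  -0.74] z 36.2 F jig [-0.12 -0.43  0.22] w -0.3 q6 -0.58
shift [0.0007 0.0063 0.0012] turn [-0.0005  0.0005  0.007 ]
t 4.82 jig xy [-9.568e+01 -5.000e-02] z 37.0 F jig [-0.41  0.44  0.53] w 0.2 q6 -0.58
```

View pics/s1c.png

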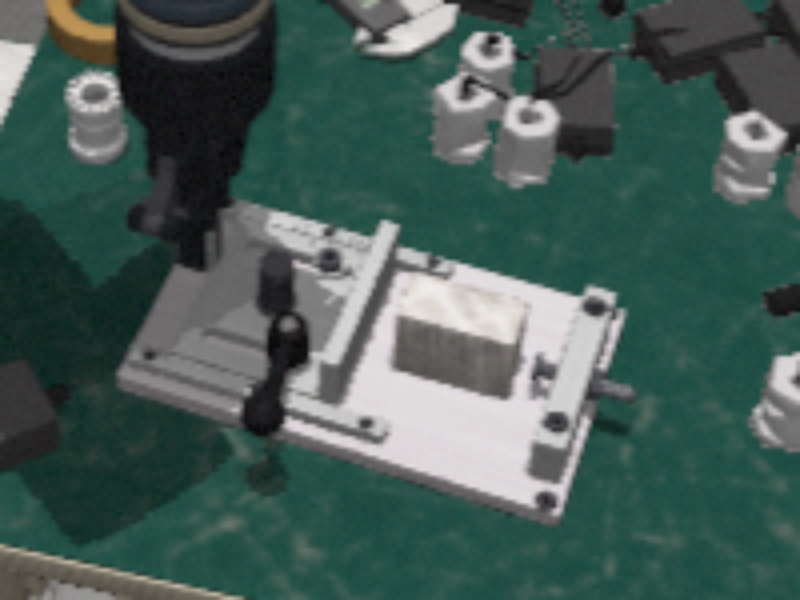

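>>> arm_command:
  steps: "1 0 0.004 0.002 0 0 0.006;1 0 0.008 0.002 0 0 0.006;1 0 0.012 0.002 0 0 0.006;1 0 0.015 0.002 0 0 0.006;1 0 0.015 0.002 0 0 0.006"

```text
time: 5.23
eef_pos: [0.4953, 0.1426, 0.0345]
ee_rot: [2.971, 1.019, 0.003]
contact_force: [0.5, -0.3, 0.2]
width: -0.0001
```

>>> arm_command:
  steps: "1 0 0.001 0 0 0 0;1 0 0.002 0 0 0 0;1 0 0.003 0 0 0 0;1 0 0.004 0 0 0 0;1 0 0.005 0 0 0 0"

```text
time: 5.65
eef_pos: [0.497, 0.1392, 0.0337]
ee_rot: [-2.971, -1.021, 0.0]
contact_force: [0.2, 0.5, 0.7]
width: 0.0001
```

```bash
python3 -c "
from h import *
st()"
```

```text
t 5.65 jig xy [-75.34  -0.92] z 33.7 F jig [-0.27  0.52  0.72] w 0.1 q6 -0.61
```

>>> arm_command:
  steps: "1 0 0.001 0 0 0 0;1 0 0.002 0 0 0 0;1 0 0.003 0 0 0 0;1 0 0.004 0 0 0 0;1 0 0.005 0 0 0 0"

```text
time: 6.07
eef_pos: [0.4984, 0.1366, 0.0337]
ee_rot: [-2.969, -1.019, 0.004]
contact_force: [-3.7, 6.5, 3.3]
width: 0.0
```

```bash
python3 -c "
from h import *
st()"
```

```text
t 6.07 jig xy [-72.4   -1.49] z 33.7 F jig [-7.42  1.11  3.28] w 0.0 q6 -0.61
```

>>> arm_command:
  steps: "1 0 0.001 0 0 0 0;1 0 0.002 0 0 0 0;1 0 0.003 0 0 0 0;1 0 0.004 0 0 0 0;1 0 0.005 0 0 0 0"

```text
time: 6.48
eef_pos: [0.5004, 0.133, 0.0337]
ee_rot: [-2.968, -1.019, 0.007]
contact_force: [-4.5, 8.0, 3.0]
width: -0.0
```

```bash
python3 -c "
from h import *
st()"
```

```text
t 6.48 jig xy [-68.39  -2.12] z 33.7 F jig [-9.08  1.44  2.95] w -0.0 q6 -0.62
```

>>> arm_command:
  steps: "1 0.0001 0.001 0 0 0 0;1 0.0002 0.002 0 0 0 0;1 0.0003 0.003 0 0 0 0;1 0.0004 0.004 0 0 0 0;1 0.0005 0.005 0 0 0 0"

```text
time: 6.9
eef_pos: [0.503, 0.1295, 0.0337]
ee_rot: [-2.967, -1.018, 0.01]
contact_force: [-5.4, 8.6, 4.6]
width: 0.0
```

```bash
python3 -c "
from h import *
st()"
```

```text
t 6.9 jig xy [-64.03  -2.23] z 33.7 F jig [-10.08   1.07   4.6 ] w 0.0 q6 -0.63
```

>>> arm_command:
  steps: "1 0.0001 0.001 0 0 0 0;1 0.0002 0.002 0 0 0 0;1 0.0003 0.003 0 0 0 0;1 0.0004 0.004 0 0 0 0;1 0.0005 0.005 0 0 0 0"

```text
time: 7.32
eef_pos: [0.5058, 0.1259, 0.0337]
ee_rot: [-2.967, -1.018, 0.012]
contact_force: [-5.8, 8.4, 5.5]
width: -0.0001
```

```bash
cat > d.py <<'E'
from h import *
import sys
st()
p=vision.camera('top');save(p,sys.argv[1])
C=cloud(p)[100:350,200:480].reshape(-1,3);J=w2j(C)
s=(abs(C[:,2]-.050)<.003)&(J[:,0]>-.04)&(J[:,0]<.05)&(abs(J[:,1])<.049)&(abs(J[:,1])>.02)
if s.sum(): print('fencetop',s.sum(),np.percentile(J[s][:,0],[5,50,95]))
s=(abs(C[:,2]-.057)<.003)&(J[:,0]>.005)&(J[:,0]<.1)&(abs(J[:,1])<.03)
if s.sum(): print('gauge',s.sum(),J[s].mean(0),J[s].min(0),J[s].max(0),cv2.minAreaRect((J[s]*1000).astype(np.float32)))
st()
E
python3 d.py t2
```

```text
t 7.32 jig xy [-59.45  -2.22] z 33.7 F jig [-10.19   0.63   5.46] w -0.1 q6 -0.64
t 7.37 jig xy [-59.21  -2.22] z 33.7 F jig [-9.35 -0.05  6.16] w -0.1 q6 -0.64
```

```bash
cat > e.py <<'E'
from h import *
import sys
p=vision.camera('scene')
a=p['image'][180:330,220:420,::-1];cv2.imwrite('pics/%s.png'%sys.argv[1],cv2.resize(a,None,fx=4,fy=4,interpolation=cv2.INTER_CUBIC))
C=cloud(p)[100:350,200:480].reshape(-1,3);J=w2j(C)
s=(abs(C[:,2]-.050)<.003)&(J[:,0]>-.04)&(J[:,0]<.05)&(abs(J[:,1])<.049)&(abs(J[:,1])>.02)
if s.sum(): print('fencetop',s.sum(),np.percentile(J[s][:,0],[5,50,95]))
s=(abs(C[:,2]-.057)<.003)&(J[:,0]>.005)&(J[:,0]<.1)&(abs(J[:,1])<.03)
if s.sum(): print('gauge',s.sum(),J[s].mean(0),J[s].min(0),J[s].max(0),cv2.minAreaRect((J[s]*1000).astype(np.float32)))
st()
E
python3 e.py s3
```

```text
fencetop 134 [-0.03595586  0.0053591   0.01044436]
gauge 373 [0.04481329 0.00062665] [ 0.013666   -0.01504745] [0.07395952 0.01937734] ((44.052364349365234, 1.4153289794921875), (59.747222900390625, 34.16731262207031), 2.2282462120056152)
t 7.42 jig xy [-59.21  -2.22] z 33.7 F jig [-9.66  0.21  5.13] w 0.3 q6 -0.64
```

View pics/s3.png

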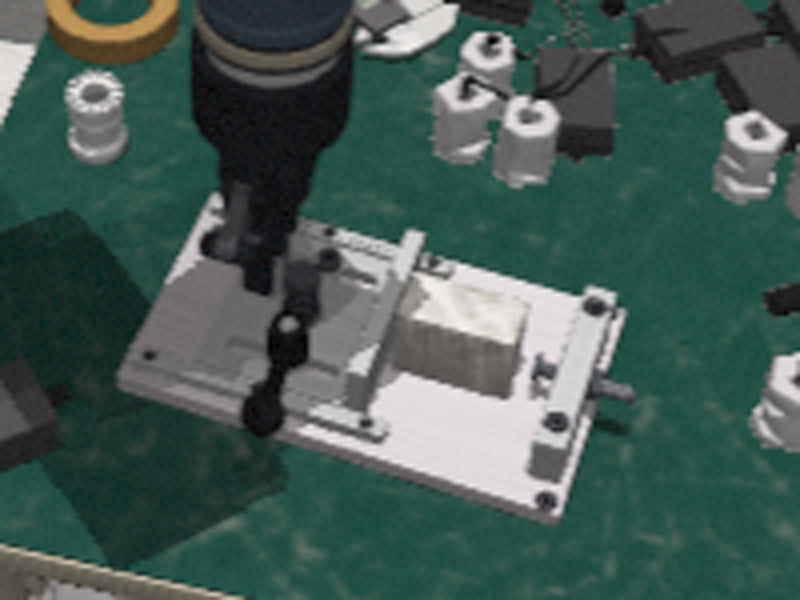

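>>> arm_command:
  steps: "1 0.0001 0.001 -0.0005 0 0 0;1 0.0002 0.002 -0.001 0 0 0;1 0.0003 0.003 -0.001 0 0 0;1 0.0004 0.004 -0.001 0 0 0;1 0.0005 0.005 -0.001 0 0 0"

```text
time: 7.83
eef_pos: [0.5095, 0.1216, 0.0339]
ee_rot: [-2.967, -1.019, 0.012]
contact_force: [-4.8, 5.5, -0.9]
width: -0.0
```

```bash
python3 e.py s4
```

```text
fencetop 132 [-0.03469694  0.01049229  0.01587967]
gauge 375 [0.04663299 0.00062995] [ 0.01241444 -0.01511556] [0.07647751 0.01826213] ((44.347740173339844, 1.372537612915039), (63.99520492553711, 32.68791198730469), 1.5343989133834839)
t 7.88 jig xy [-53.56  -1.88] z 33.9 F jig [-6.2  -0.4  -1.38] w -0.2 q6 -0.64
```

```bash
python3 - <<'E'
from h import *
p=vision.camera('scene');a=p['image'][230:310,300:390,::-1];cv2.imwrite('pics/s5.png',cv2.resize(a,None,fx=8,fy=8,interpolation=cv2.INTER_CUBIC))
for uv in [(353,272.5),(354,272),(355,270)]: print(w2j(atz(p,uv,.03))*1000)
C=cloud(p).reshape(-1,3);J=w2j(C)
s=(C[:,2]>.026)&(C[:,2]<.04)&(J[:,0]>.078)&(J[:,0]<.096)&(abs(J[:,1])<.012)
print(s.sum(),np.sort(J[s][:,0])[:10])
p=vision.camera('top');C=cloud(p).reshape(-1,3);J=w2j(C)
s=(C[:,2]>.026)&(C[:,2]<.042)&(J[:,0]>.078)&(J[:,0]<.096)&(abs(J[:,1])<.012)
print(s.sum(),np.sort(J[s][:,0])[:10])
E
```

```text
[83.38676785 -3.52842694]
[84.91383764 -1.60100229]
[85.46667709  3.97464379]
28 [0.08345673 0.08404022 0.08420306 0.08455063 0.08456084 0.0848614
 0.08536904 0.08562015 0.08568121 0.08626048]
0 []
```

View pics/s5.png

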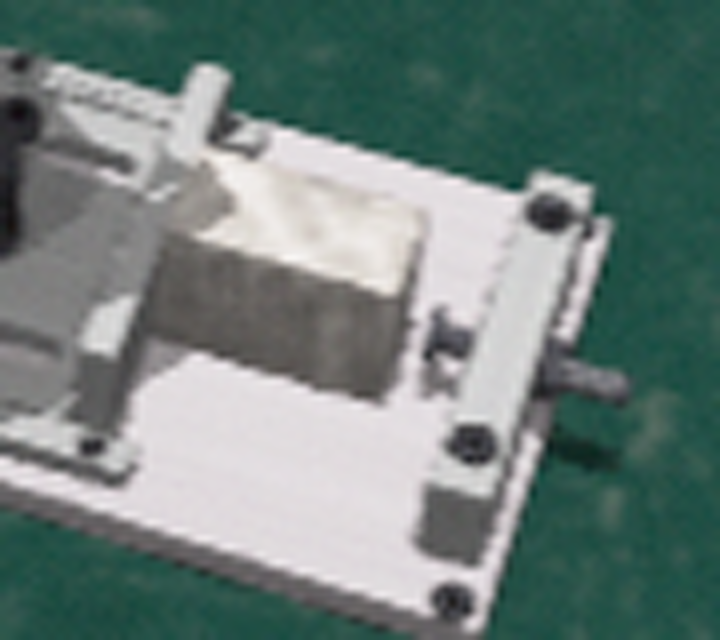

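>>> arm_command:
  steps: "1 0.0001 0.0008 0 0 0 0;1 0.0002 0.0016 0 0 0 0;1 0.0003 0.0024 0 0 0 0;1 0.0003 0.0032 0 0 0 0;1 0.0003 0.004 0 0 0 0"

```text
time: 8.4
eef_pos: [0.512, 0.1188, 0.0339]
ee_rot: [-2.967, -1.019, 0.013]
contact_force: [-4.6, 5.5, -0.8]
width: -0.0
```

```bash
python3 e.py s6
```

```text
fencetop 133 [-0.03702099  0.01425927  0.01942467]
gauge 363 [0.05032256 0.0006449 ] [ 0.02007667 -0.01595816] [0.08006659 0.01831307] ((50.14244842529297, 1.2942333221435547), (59.55241775512695, 33.440853118896484), 1.308380126953125)
t 8.45 jig xy [-49.82  -1.7 ] z 33.9 F jig [-6.57 -0.62 -1.33] w -0.1 q6 -0.65
```

>>> arm_command:
  steps: "1 0 0.0004 0 0 0 0;1 0 0.0008 0 0 0 0;1 0.0001 0.0012 0 0 0 0;1 0.0001 0.0016 0 0 0 0;1 0.0001 0.002 0 0 0 0"

```text
time: 8.87
eef_pos: [0.5132, 0.1173, 0.0339]
ee_rot: [-2.967, -1.019, 0.013]
contact_force: [-4.6, 5.7, -1.3]
width: 0.0001
```

>>> arm_command:
  steps: "1 0 0.0003 0 0 0 0;1 0 0.0006 0 0 0 0;1 0 0.0009 0 0 0 0"

```text
time: 9.12
eef_pos: [0.5138, 0.1166, 0.0339]
ee_rot: [-2.967, -1.019, 0.013]
contact_force: [-4.0, 5.7, -0.9]
width: -0.0001
```

```bash
python3 e.py s7
```

```text
fencetop 132 [-0.03499348  0.01724203  0.02258338]
gauge 363 [0.05348668 0.00053652] [ 0.02330621 -0.01455539] [0.08300966 0.01722303] ((53.16924285888672, 1.453690528869629), (59.52330017089844, 31.73533821105957), 0.6516039371490479)
t 9.17 jig xy [-47.12  -1.65] z 33.9 F jig [-7.95 -0.17 -0.43] w 0.1 q6 -0.65
```

>>> arm_command:
  steps: "1 0 0.0003 0 0 0 0;1 0 0.0006 0 0 0 0"

```text
time: 9.33
eef_pos: [0.5142, 0.1161, 0.0339]
ee_rot: [-2.967, -1.019, 0.013]
contact_force: [-4.8, 5.8, -0.4]
width: 0.0001
```

>>> arm_command:
  steps: "1 0 0.0003 0 0 0 0;1 0 0.0006 0 0 0 0"

```text
time: 9.5
eef_pos: [0.5142, 0.116, 0.0339]
ee_rot: [-2.967, -1.018, 0.014]
contact_force: [-5.6, 9.3, -0.4]
width: 0.0001
```

>>> arm_command:
  steps: "1 0 0.0003 0 0 0 0;1 0 0.0006 0 0 0 0"

```text
time: 9.67
eef_pos: [0.5142, 0.116, 0.0339]
ee_rot: [-2.966, -1.017, 0.014]
contact_force: [-5.4, 9.9, 0.5]
width: -0.0001
```

>>> arm_command:
  steps: "1 0 0.0003 0 0 0 0;1 0 0.0003 0 0 0 0"

```text
time: 9.83
eef_pos: [0.5142, 0.116, 0.0339]
ee_rot: [-2.966, -1.017, 0.014]
contact_force: [-5.7, 10.2, 1.0]
width: 0.0002
```

>>> arm_command:
  steps: "1 0 0.0003 0 0 0 0;1 0 0.0003 0 0 0 0"

```text
time: 10.0
eef_pos: [0.5142, 0.116, 0.0339]
ee_rot: [-2.965, -1.017, 0.015]
contact_force: [-6.3, 10.7, 0.4]
width: 0.0003
```

```bash
python3 e.py s8
```

```text
fencetop 135 [-0.03673754  0.01766422  0.02333251]
gauge 375 [0.05430272 0.00021686] [ 0.02386606 -0.01557244] [0.08357512 0.01860538] ((53.713645935058594, 1.5872716903686523), (59.69459915161133, 34.09383773803711), 0.4531264007091522)
t 10.05 jig xy [-46.43  -1.73] z 33.9 F jig [-11.91   2.52   1.04] w 0.0 q6 -0.66
```

>>> arm_command:
  steps: "1 0 0.0004 0 0 0 0;1 0 0.0008 0 0 0 0;1 0 0.0012 0 0 0 0;1 0 0.0012 0 0 0 0"

```text
time: 10.38
eef_pos: [0.5141, 0.1159, 0.0339]
ee_rot: [-2.964, -1.015, 0.016]
contact_force: [-7.0, 15.0, 2.0]
width: 0.0001
```

```bash
python3 -c "
from h import *
st()"
```

```text
t 10.38 jig xy [-46.39  -1.81] z 33.9 F jig [-16.13   3.73   1.96] w 0.1 q6 -0.66
```

>>> arm_command:
  steps: "1 0 -0.0003 0 0 0 0;1 0 -0.0003 0 0 0 0;1 0 -0.0003 0 0 0 0;1 0 -0.0003 0 0 0 0"

```text
time: 10.72
eef_pos: [0.5142, 0.1159, 0.0339]
ee_rot: [-2.965, -1.016, 0.016]
contact_force: [-7.3, 14.2, 1.7]
width: 0.0002
```

```bash
python3 -c "
from h import *
st()"
```

```text
t 10.72 jig xy [-46.4   -1.78] z 33.9 F jig [-15.64   2.97   1.72] w 0.2 q6 -0.66
```

>>> arm_command:
  steps: "1 0 -0.004 0 0 0 0;1 0 -0.01 0 0 0 0;1 0 -0.018 0 0 0 0;1 0 -0.018 -0.03 0 0 0;1 0 -0.018 -0.065 0 0 0"

```text
time: 11.13
eef_pos: [0.5069, 0.127, 0.0983]
ee_rot: [-2.969, -1.021, 0.01]
contact_force: [0.4, -0.2, -0.4]
width: 0.0
```

```bash
python3 - <<'E'
from h import *
st()
for n in ['top','scene']:
    p=vision.camera(n)
    C=cloud(p)
    r=vision.landmark_of(p,'lever_ball')
    for d in r[:2]: print(n,d['uv'],d['confidence'],w2j(atz(p,d['uv'],.0525))*1000)
    Q=C.reshape(-1,3);J=w2j(Q)
    s=(Q[:,2]>.045)&(Q[:,2]<.068)&(J[:,1]<-.072)&(J[:,1]>-.105)&(abs(J[:,0])<.05)
    print(' ballpts',s.sum(),(J[s].min(0)+J[s].max(0))*500 if s.sum() else '')
    s=(Q[:,2]>.042)&(Q[:,2]<.052)&(abs(J[:,0]+.036)<.015)&(abs(J[:,1]+.032)<.015)
    print(' hub',s.sum(),(J[s].min(0)+J[s].max(0))*500 if s.sum() else '')
e=np.radians(-70); print('nominal',-36+60*np.cos(e),-32+60*np.sin(e))
go(-.0155,-.0884,.11,37.95+110)
E
```

```text
t 11.13 jig xy [-59.68  -0.68] z 98.3 F jig [ 0.42  0.21 -0.42] w 0.0 q6 -0.63
 ballpts 0 
 hub 0 
scene [287.3, 281.7] 0.78 [-25.24670162 -87.65558208]
 ballpts 114 [-26.49600542 -88.85125943]
 hub 69 [-34.16096953 -35.55484623]
nominal -15.478791400459869 -88.38155724715449
shift [-0.0902  0.0421 -0.0092] turn [ 4.0000e-03  3.0000e-04 -1.9201e+00]
```

```bash
python3 -c "
from h import *
go(-.025,-.0895,.11,139)"
```

```text
shift [-0.0913  0.0326 -0.0092] turn [ 0.004   0.     -1.7639]
```

>>> arm_command:
  steps: "1 -0.03 0.01 -0.009 0 0 -0.12;0.5 -0.06 0.02 -0.009 0 0 -0.24;0.5 -0.0913 0.0326 -0.009 0 0 -0.36;0.5 -0.0913 0.0326 -0.009 0 0 -0.48;0.5 -0.0913 0.0326 -0.009 0 0 -0.6"

```text
time: 11.75
eef_pos: [0.4551, 0.0437, 0.1078]
ee_rot: [-2.532, -1.855, 0.004]
contact_force: [-0.7, -0.3, 0.5]
width: 0.0427
```

>>> arm_command:
  steps: "0.5 0 0 0 0 0 -0.12;0.5 0 0 0 0 0 -0.24;0.5 0 0 0 0 0 -0.36;0.5 0 0 0 0 0 -0.48;0.5 0 0 0 0 0 -0.6"

```text
time: 12.17
eef_pos: [0.4563, 0.045, 0.1077]
ee_rot: [-1.867, -2.524, 0.002]
contact_force: [0.8, -0.2, -0.6]
width: 0.0426
```

>>> arm_command:
  steps: "0.5 0 0 0 0 0 -0.12;0.5 0 0 0 0 0 -0.24;0.5 0 0 0 0 0 -0.36;0.5 0 0 0 0 0 -0.48;0.5 0 0 0 0 0 -0.56"

```text
time: 12.58
eef_pos: [0.4563, 0.045, 0.1077]
ee_rot: [-1.098, -2.941, 0.001]
contact_force: [0.7, -0.2, 0.3]
width: 0.0424
```

```bash
python3 - <<'E'
from h import *
st();go(-.025,-.0895,.11,139)
p=vision.camera('wrist');save(p,'w2');C=cloud(p)
for d in vision.landmark_of(p,'lever_ball')[:2]: print(d['uv'],d['confidence'],w2j(atz(p,d['uv'],.0525))*1000)
Q=C.reshape(-1,3);J=w2j(Q)
s=(Q[:,2]>.045)&(Q[:,2]<.068)&(J[:,1]<-.072)&(J[:,1]>-.105)&(abs(J[:,0])<.05)
print(' ballpts',s.sum(),(J[s].min(0)+J[s].max(0))*500 if s.sum() else '')
st();go(-.025,-.0895,.11,139)
E
```

```text
t 12.58 jig xy [-26.1  -90.95] z 107.7 F jig [0.58 0.43 0.29] w 42.4 q6 -2.57
shift [-0.0014  0.0012 -0.0023] turn [-0.0014 -0.002   0.001 ]
[287.4, 230.9] 0.58 [-29.938712   -93.15760402]
 ballpts 996 [-28.09731779 -87.62388212]
t 12.68 jig xy [-26.06 -90.89] z 107.8 F jig [-0.38 -0.21 -0.38] w 42.7 q6 -2.57
shift [-0.0013  0.0012 -0.0022] turn [-0.0013 -0.0019 -0.0046]
```

View pics/w2.png

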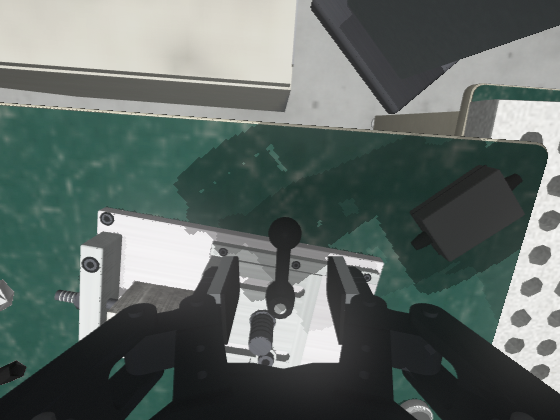

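>>> arm_command:
  steps: "0.5 -0.0005 0 0.03 0 0 0;0.5 -0.0005 0 0.055 0 0 0;0.5 -0.0005 0 0.071 0 0 0;0.5 -0.0005 0 0.071 0 0 0;0.6 -0.0005 0 0.071 0 0 0"

```text
time: 13.1
eef_pos: [0.4566, 0.0448, 0.0368]
ee_rot: [-1.107, -2.937, 0.001]
contact_force: [-0.2, -0.8, -0.3]
width: 0.0342
```

```bash
python3 - <<'E'
from h import *
st()
p=vision.camera('wrist');save(p,'w3')
o=readout.get_obs(); M=R.from_rotvec(o['ee_rot']); J=w2j(o['eef_pos'])*1000; r=J-np.array([-36,-32]); a0=np.degrees(np.arctan2(r[1],r[0])); print('rad',np.hypot(*r),'ang',a0)
E
```

```text
t 13.1 jig xy [-25.77 -90.92] z 36.8 F jig [ 0.53 -0.64 -0.27] w 34.2 q6 -2.57
rad 59.33697623379693 ang -79.53257649209466
```

View pics/w3.png

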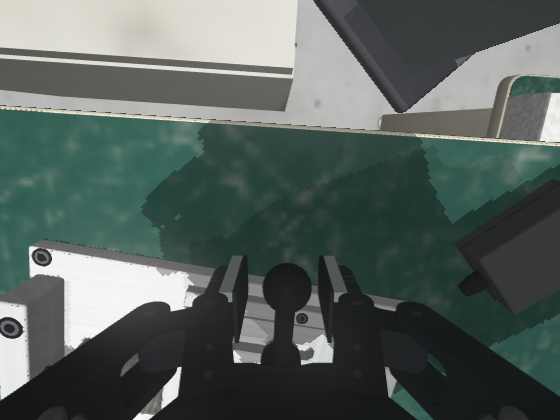

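>>> arm_command:
  steps: "0.66 0.006 0.0003 0 0 0 0.1;0.66 0.0119 0.0012 0 0 0 0.2;0.66 0.0177 0.0027 0 0 0 0.3;0.66 0.0234 0.0047 0 0 0 0.4;0.66 0.0288 0.0073 0 0 0 0.5"

```text
time: 13.57
eef_pos: [0.4424, 0.0685, 0.0389]
ee_rot: [1.804, 2.567, 0.002]
contact_force: [1.0, -3.8, -3.1]
width: 0.0288
```

```bash
cat > f.py <<'E'
from h import *
st()
o=readout.get_obs(); J=w2j(o['eef_pos'])*1000; r=J-np.array([-36,-32]); a=np.radians(0); tx=R.from_rotvec(o['ee_rot']).as_matrix()[:,0]
print('rad',np.hypot(*r),'ang',np.degrees(np.arctan2(r[1],r[0])),'toolx-in-jig',np.degrees(np.arctan2(tx[:2]@EY,tx[:2]@EX)))
E
python3 f.py
```

```text
t 13.57 jig xy [-53.22 -87.51] z 38.9 F jig [ 3.62 -1.62 -3.14] w 28.8 q6 -2.01
rad 58.12379532223539 ang -107.23466107996681 toolx-in-jig 161.85901937046515
```

>>> arm_command:
  steps: "0.66 0.006 0 0.0005 0 0 0.1;0.66 0.0119 0.0008 0.001 0 0 0.2;0.66 0.0177 0.0019 0.001 0 0 0.3;0.66 0.0234 0.0037 0.001 0 0 0.4;0.66 0.0288 0.0063 0.001 0 0 0.5"

```text
time: 13.98
eef_pos: [0.4392, 0.0979, 0.0385]
ee_rot: [2.382, 2.041, 0.006]
contact_force: [0.8, -4.4, 1.9]
width: 0.0288
```

```bash
python3 f.py
```

```text
t 13.98 jig xy [-78.33 -72.  ] z 38.5 F jig [ 4.   -2.11  1.86] w 28.8 q6 -1.44
rad 58.239839985975195 ang -136.6263724768175 toolx-in-jig 133.24034714308337
```

>>> arm_command:
  steps: "0.66 0.006 0 0 0 0 0.1;0.66 0.0119 0.0008 0 0 0 0.2;0.66 0.0177 0.0019 0 0 0 0.3;0.66 0.0205 0.0028 0 0 0 0.35;0.66 0.0205 0.0028 0 0 0 0.35"

```text
time: 14.4
eef_pos: [0.4447, 0.1181, 0.0384]
ee_rot: [2.699, 1.601, 0.006]
contact_force: [0.5, -1.9, 0.9]
width: 0.0294
```

```bash
python3 f.py
```

```text
t 14.4 jig xy [-90.86 -55.23] z 38.4 F jig [ 1.8  -0.72  0.95] w 29.4 q6 -1.05
rad 59.57765766907309 ang -157.0508515903188 toolx-in-jig 113.4075564656836
```

>>> arm_command:
  steps: "0.66 0.0018 0 0 0 0 0.03;0.66 0.0036 0.0001 0 0 0 0.06;0.66 0.0054 0.0002 0 0 0 0.09;0.66 0.0054 0.0002 0 0 0 0.09"

```text
time: 14.73
eef_pos: [0.4466, 0.1223, 0.0382]
ee_rot: [2.769, 1.48, 0.004]
contact_force: [-0.2, -4.4, 0.7]
width: 0.0288
```

```bash
python3 f.py
```

```text
t 14.73 jig xy [-93.   -51.18] z 38.2 F jig [ 3.37 -2.86  0.67] w 28.8 q6 -0.95
rad 60.136957860813155 ang -161.40430262103604 toolx-in-jig 108.30365785901259
```

>>> arm_command:
  steps: "0.66 0.0018 0 0 0 0 0.03;0.66 0.0036 0.0001 0 0 0 0.03;0.66 0.0036 0.0001 0 0 0 0.03"

```text
time: 14.98
eef_pos: [0.4472, 0.1239, 0.038]
ee_rot: [2.788, 1.443, -0.002]
contact_force: [-0.5, -14.0, 2.7]
width: 0.029
```

```bash
python3 f.py
```

```text
t 14.98 jig xy [-93.89 -49.62] z 38.0 F jig [10.72 -9.03  2.72] w 29.0 q6 -0.92
rad 60.509113644629466 ang -163.06994603433682 toolx-in-jig 106.76526233874114
```

>>> arm_command:
  steps: "0.6 -0.004 0 0 0 0 0;0.5 -0.005 0 0 0 0 0;0.5 -0.005 0 -0.03 0 0 0;0.5 -0.005 0 -0.06 0 0 0;0.3 -0.005 0 -0.085 0 0 0"

```text
time: 15.4
eef_pos: [0.4443, 0.122, 0.1233]
ee_rot: [-2.792, -1.439, -0.0]
contact_force: [-0.2, -0.1, 0.1]
width: 0.0534
```

```bash
python3 - <<'E'
from h import *
st()
p=vision.camera('scene');a=p['image'][180:330,220:420,::-1];cv2.imwrite('pics/s9.png',cv2.resize(a,None,fx=4,fy=4,interpolation=cv2.INTER_CUBIC))
for d in vision.landmark_of(p,'lever_ball')[:2]: print(d['uv'],d['confidence'],w2j(atz(p,d['uv'],.0525))*1000)
def an(p):
  C=cloud(p).reshape(-1,3);J=w2j(C)
  s=(abs(C[:,2]-.057)<.003)&(J[:,0]>.005)&(J[:,0]<.1)&(abs(J[:,1])<.03)
  if s.sum(): print('gauge',s.sum(),J[s].mean(0),J[s].min(0),J[s].max(0),cv2.minAreaRect((J[s]*1000).astype(np.float32)))
  s=(abs(C[:,2]-.050)<.003)&(J[:,0]>-.0)&(J[:,0]<.05)&(abs(J[:,1])<.049)&(abs(J[:,1])>.02)
  if s.sum(): print('fencetop',s.sum(),np.percentile(J[s][:,0],[5,50,95]))
an(p); p=vision.camera('top');save(p,'t9');an(p)
go(.0535,.0005,.13,37.95)
E
```

```text
t 15.4 jig xy [-94.18 -53.11] z 123.3 F jig [-0.05 -0.21  0.1 ] w 53.4 q6 -0.93
[264.4, 256.8] 0.7 [-88.88674196 -46.941508  ]
gauge 372 [0.05374201 0.00054488] [ 0.02362393 -0.01545854] [0.08350413 0.01852422] ((53.67204666137695, 1.572702407836914), (60.2215576171875, 33.13027572631836), 1.8483585119247437)
fencetop 110 [0.01459817 0.01896747 0.02355514]
gauge 332 [0.05176232 0.00174936] [ 0.021258   -0.01313742] [0.08214839 0.01682492] ((51.76202392578125, 1.907465934753418), (60.92119598388672, 29.740745544433594), 0.35055771470069885)
fencetop 95 [0.01256828 0.01703441 0.02198538]
shift [ 0.0082  0.1556 -0.0053] turn [ 0.0039 -0.0044  0.2897]
```

View pics/s9.png

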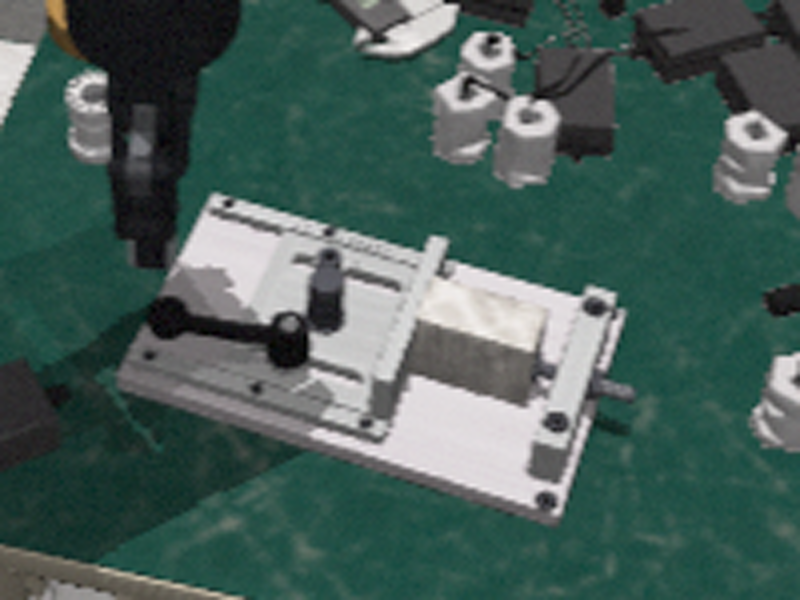

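>>> arm_command:
  steps: "0.1 0.008 0.04 -0.005 0 0 0.06;0.1 0.008 0.08 -0.005 0 0 0.12;0.1 0.008 0.12 -0.005 0 0 0.18;0.1 0.008 0.1555 -0.005 0 0 0.28;0.1 0.008 0.1555 -0.005 0 0 0.29"

```text
time: 15.97
eef_pos: [0.5831, 0.0338, 0.1265]
ee_rot: [2.97, 1.009, 0.012]
contact_force: [0.6, -0.8, 0.2]
width: 0.0768
```

```bash
python3 - <<'E'
from h import *
p=vision.camera('wrist');save(p,'w4');C=cloud(p).reshape(-1,3);J=w2j(C)
s=(abs(C[:,2]-.057)<.004)&(J[:,0]>.005)&(J[:,0]<.1)&(abs(J[:,1])<.03)
if s.sum(): print('gauge',s.sum(),J[s].mean(0),J[s].min(0),J[s].max(0))
st();go(.053,.001,.026,37.95)
E
```

```text
gauge 3586 [0.05058702 0.00171025] [ 0.01472543 -0.02911463] [0.08205561 0.01682072]
t 16.02 jig xy [ 5.649e+01 -1.000e-02] z 125.9 F jig [ 0.14 -0.99  0.2 ] w 76.9 q6 -0.79
shift [ 0.0008 -0.0037  0.0998] turn [ 0.0018 -0.0018 -0.0046]
```

View pics/w4.png

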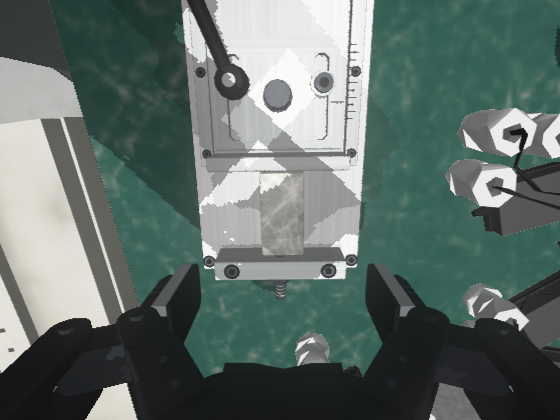

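>>> arm_command:
  steps: "0.1 0.001 -0.0035 0.03 0 0 0;0.1 0.001 -0.0035 0.065 0 0 0;0.1 0.001 -0.0035 0.09 0 0 0;0.1 0.001 -0.0035 0.099 0 0 0;0.1 0.001 -0.0035 0.099 0 0 0"

```text
time: 16.43
eef_pos: [0.5709, 0.0424, 0.0249]
ee_rot: [-2.967, -1.021, 0.011]
contact_force: [-0.9, -0.1, 0.2]
width: 0.0769
```

```bash
python3 - <<'E'
from h import *
st();p=vision.camera('wrist');save(p,'w5')
E
```

```text
t 16.43 jig xy [46.4  -2.23] z 24.9 F jig [-0.45 -0.82  0.16] w 76.9 q6 -0.78
```

View pics/w5.png

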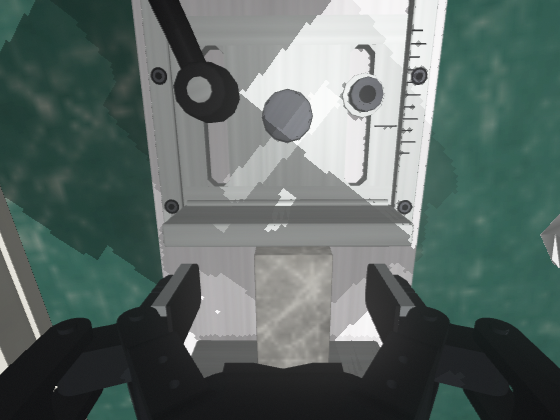

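>>> arm_command:
  steps: "0.1 0.003 0.005 0 0 0 0;0.1 0.003 0.005 0 0 0 0;0.1 0.003 0.005 0 0 0 0"

```text
time: 16.73
eef_pos: [0.5817, 0.0391, 0.0295]
ee_rot: [2.969, 1.02, 0.006]
contact_force: [-0.3, -0.7, 0.7]
width: 0.0766
```

```bash
python3 - <<'E'
from h import *
st();go(.053,.001,.026,37.95)
E
```

```text
t 16.73 jig xy [55.67  4.28] z 29.5 F jig [ 0.35 -0.67  0.74] w 76.6 q6 -0.79
shift [-0.0033 -0.0027  0.0035] turn [ 0.0029 -0.0029 -0.0004]
```

>>> arm_command:
  steps: "0.1 0 0 0 0 0 0;0.1 0 0 0 0 0 0;0.1 0 0 0 0 0 0;0.1 0 0 0 0 0 0"

```text
time: 17.07
eef_pos: [0.5799, 0.0394, 0.0281]
ee_rot: [2.971, 1.021, 0.001]
contact_force: [0.1, -0.2, 0.5]
width: 0.0767
```

```bash
python3 - <<'E'
from h import *
st();p=vision.camera('wrist');save(p,'w6');st();go(.053,.001,.026,37.95)
E
```

```text
t 17.07 jig xy [54.37  3.  ] z 28.1 F jig [ 0.24 -0.04  0.49] w 76.7 q6 -0.79
t 17.12 jig xy [54.34  2.93] z 28.0 F jig [0.4  0.87 0.32] w 76.6 q6 -0.79
shift [-0.0019 -0.0013  0.002 ] turn [ 0.0001 -0.0001 -0.0004]
```

View pics/w6.png

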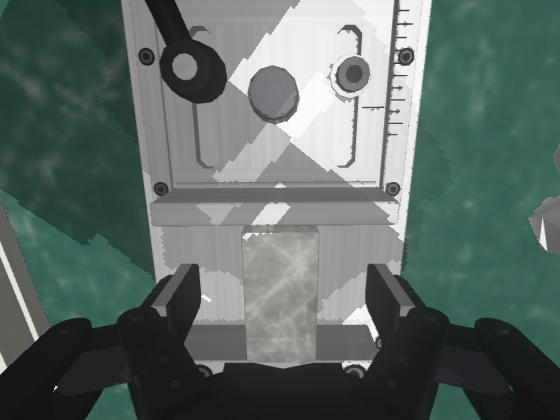

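>>> arm_command:
  steps: "0.4 0 0 0.001 0 0 0;0.5 0 0 0.001 0 0 0;0.58 0 0 0.001 0 0 0;0.64 0 0 0.001 0 0 0;0.7 0 0 0.001 0 0 0"

```text
time: 17.53
eef_pos: [0.5792, 0.039, 0.0269]
ee_rot: [2.97, 1.023, -0.003]
contact_force: [-1.0, -1.5, 3.4]
width: 0.0287
```

>>> arm_command:
  steps: "1 0 0 0 0 0 0;1 0 0 0 0 0 0;1 0 0 0 0 0 0;1 0 0 0 0 0 0"

```text
time: 17.87
eef_pos: [0.5792, 0.039, 0.0269]
ee_rot: [2.971, 1.022, -0.002]
contact_force: [-3.3, -3.6, 4.8]
width: 0.0292
```

```bash
python3 - <<'E'
from h import *
st()
E
```

```text
t 17.87 jig xy [54.21  2.22] z 26.9 F jig [ 0.8  -4.85  4.83] w 29.2 q6 -0.79
```

>>> arm_command:
  steps: "1 0 0 -0.002 0 0 0;1 0 0 -0.005 0 0 0;1 0 0 -0.01 0 0 0;1 0 0 -0.018 0 0 0;1 0 0 -0.03 0 0 0"

```text
time: 18.28
eef_pos: [0.58, 0.0396, 0.0567]
ee_rot: [-2.971, -1.02, 0.001]
contact_force: [0.6, -0.5, -3.5]
width: 0.0289
```

>>> arm_command:
  steps: "1 0 0 -0.02 0 0 0;1 0 0 -0.04 0 0 0;1 0 0 -0.055 0 0 0;1 0 0 -0.055 0 0 0"

```text
time: 18.62
eef_pos: [0.5829, 0.04, 0.1174]
ee_rot: [2.968, 1.019, 0.015]
contact_force: [1.4, -1.0, -3.3]
width: 0.029
```

```bash
python3 - <<'E'
from h import *
st();p=vision.camera('scene');a=p['image'][130:330,200:460,::-1];cv2.imwrite('pics/s10.png',cv2.resize(a,None,fx=3,fy=3,interpolation=cv2.INTER_CUBIC))
C=cloud(p).reshape(-1,3);J=w2j(C)
s=(abs(C[:,2]-.050)<.003)&(J[:,0]>-.0)&(J[:,0]<.05)&(abs(J[:,1])<.049)&(abs(J[:,1])>.02)
if s.sum(): print('fencetop',s.sum(),np.percentile(J[s][:,0],[5,50,95]))
# objects near patch
s=(C[:,2]>.004)&(J[:,0]>-.14)&(J[:,0]<.01)&(J[:,1]>.072)&(J[:,1]<.17); print('patch obstacles',s.sum(), J[s].min(0) if s.any() else '')
for n in ['coupling_a','tape_roll']:
  for d in vision.landmark_of(p,n)[:1]: print(n,d['confidence'],w2j(atz(p,d['uv'],0))*1000)
print(j2w(-.07,.116)); go(-.07,.116,.12,37.95)
E
```

```text
t 18.62 jig xy [55.7   5.75] z 117.4 F jig [ 1.61  0.49 -3.28] w 29.0 q6 -0.79
fencetop 93 [0.01435317 0.01880915 0.02332915]
patch obstacles 139 [-0.13612454  0.07888389]
tape_roll 0.57 [-227.77789878  193.32348365]
[0.59252339 0.20693527]
shift [ 0.1128 -0.1238 -0.0072] turn [ 0.0001 -0.001  -0.0004]
```

View pics/s10.png

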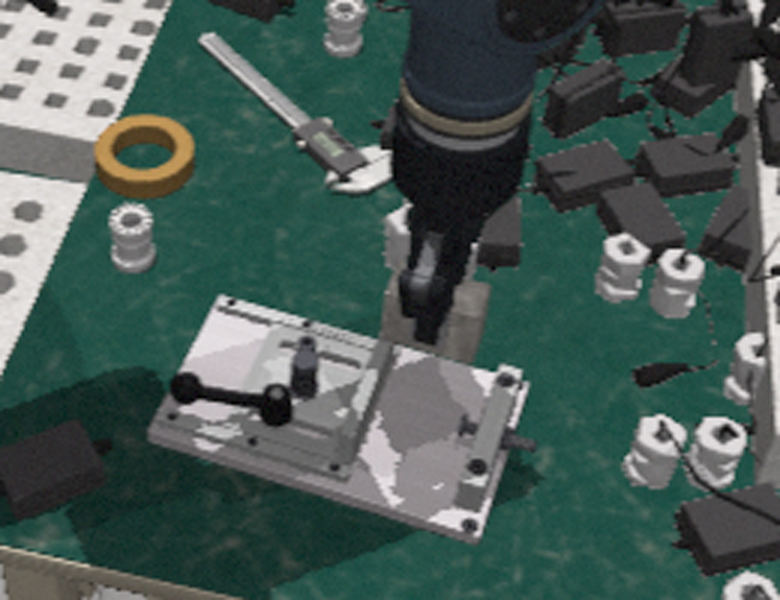

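>>> arm_command:
  steps: "1 0.025 -0.027 -0.007 0 0 0;1 0.05 -0.055 -0.007 0 0 0;1 0.075 -0.082 -0.007 0 0 0;1 0.1 -0.11 -0.007 0 0 0;1 0.113 -0.124 -0.007 0 0 0"

```text
time: 19.18
eef_pos: [0.5915, 0.2109, 0.1177]
ee_rot: [-2.968, -1.023, 0.002]
contact_force: [1.2, -0.3, -3.6]
width: 0.0292
```

>>> arm_command:
  steps: "1 0 0 0.02 0 0 0;1 0 0 0.04 0 0 0;1 0 0 0.06 0 0 0;1 0 0 0.07 0 0 0;1 0 0 0.07 0 0 0"

```text
time: 19.6
eef_pos: [0.5897, 0.2063, 0.0451]
ee_rot: [-2.97, -1.02, 0.013]
contact_force: [-0.5, -0.3, -3.4]
width: 0.029
```

>>> arm_command:
  steps: "1 0 0 0 0 0 0;1 0 0 0 0 0 0"

```text
time: 19.77
eef_pos: [0.5934, 0.2066, 0.0494]
ee_rot: [2.971, 1.02, 0.002]
contact_force: [-0.1, 0.2, -2.6]
width: 0.0293
```

```bash
python3 - <<'E'
from h import *
st();p=vision.camera('scene');a=p['image'][130:330,160:420,::-1];cv2.imwrite('pics/s11.png',cv2.resize(a,None,fx=3,fy=3,interpolation=cv2.INTER_CUBIC))
go(-.07,.116,.0155,37.95)
E
```

```text
t 19.77 jig xy [-69.18 116.52] z 49.4 F jig [-0.21  0.08 -2.59] w 29.3 q6 -0.5
shift [-0.0009 -0.001   0.0344] turn [ 0.001  -0.002  -0.0007]
```

View pics/s11.png

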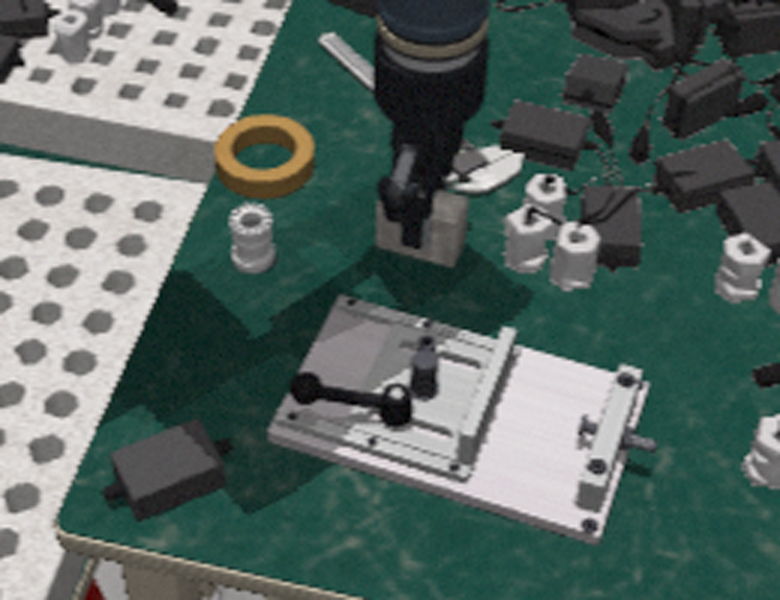

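Clear patch, block held upright. Lowering by about 34 mm, slowly at the end.

>>> arm_command:
  steps: "1 0 0 0.01 0 0 0;1 0 0 0.02 0 0 0;1 0 0 0.027 0 0 0;1 0 0 0.031 0 0 0;1 0 0 0.031 0 0 0"

```text
time: 20.23
eef_pos: [0.5916, 0.2064, 0.0162]
ee_rot: [-2.971, -1.021, 0.005]
contact_force: [0.5, -0.3, -3.4]
width: 0.0293
```

>>> arm_command:
  steps: "1 0 0 0 0 0 0;1 0 0 0.001 0 0 0;1 0 0 0.002 0 0 0;1 0 0 0.002 0 0 0"

```text
time: 20.57
eef_pos: [0.5929, 0.2067, 0.0159]
ee_rot: [2.971, 1.021, 0.001]
contact_force: [0.3, -0.0, -3.2]
width: 0.0292
```

```bash
python3 -c "
from h import *
st()"
```

```text
t 20.57 jig xy [-69.55 116.17] z 15.9 F jig [ 0.21  0.21 -3.19] w 29.2 q6 -0.5
```

>>> arm_command:
  steps: "1 0 0 0.0008 0 0 0;1 0 0 0.0008 0 0 0;1 0 0 0.0008 0 0 0"

```text
time: 20.82
eef_pos: [0.5928, 0.2067, 0.0151]
ee_rot: [2.971, 1.021, 0.0]
contact_force: [0.0, 0.2, -2.5]
width: 0.029
```

>>> arm_command:
  steps: "1 0 0 0.0008 0 0 0;1 0 0 0.0008 0 0 0;1 0 0 0.0008 0 0 0"

```text
time: 21.07
eef_pos: [0.5929, 0.2067, 0.015]
ee_rot: [2.971, 1.021, 0.001]
contact_force: [-1.7, 0.2, 5.0]
width: 0.0292
```

On the bench (force now upward, height as expected). Release, opening only partway so the fingers stay clear of the jig, then rise.

>>> arm_command:
  steps: "0.62 0 0 -0.0005 0 0 0;0.5 0 0 -0.0005 0 0 0;0.45 0 0 -0.0005 0 0 0;0.45 0 0 -0.0005 0 0 0;0.45 0 0 -0.0005 0 0 0"

```text
time: 21.48
eef_pos: [0.5929, 0.2066, 0.0146]
ee_rot: [2.971, 1.021, 0.0]
contact_force: [0.0, -0.1, 0.2]
width: 0.0472
```

>>> arm_command:
  steps: "0.45 0 0 -0.015 0 0 0;0.45 0 0 -0.04 0 0 0;0.45 0 0 -0.07 0 0 0;0.45 0 0 -0.1 0 0 0;0.45 0 0 -0.13 0 0 0"

```text
time: 21.9
eef_pos: [0.5924, 0.2065, 0.1456]
ee_rot: [-2.971, -1.021, 0.001]
contact_force: [1.7, -0.3, -0.5]
width: 0.0472
```

>>> arm_command:
  steps: "0.45 0 -0.04 -0.03 0 0 0;0.45 0 -0.08 -0.05 0 0 0;0.45 0 -0.12 -0.05 0 0 0;0.45 0 -0.15 -0.05 0 0 0;0.45 0 -0.15 -0.05 0 0 0"

```text
time: 22.32
eef_pos: [0.4955, 0.3298, 0.1956]
ee_rot: [-2.965, -1.029, 0.002]
contact_force: [-0.4, -0.1, -0.8]
width: 0.0465
```

```bash
python3 - <<'E'
from h import *
st()
for n in ['scene','top']:
  p=vision.camera(n);a=p['image'][130:330,160:420,::-1];cv2.imwrite('pics/%s12.png'%n,cv2.resize(a,None,fx=3,fy=3,interpolation=cv2.INTER_CUBIC))
  C=cloud(p).reshape(-1,3);J=w2j(C)
  s=(abs(C[:,2]-.045)<.003)&(abs(J[:,0]+.07)<.05)&(abs(J[:,1]-.116)<.04)
  if s.sum(): print(n,'gauge top',s.sum(),np.median(C[s][:,2]),cv2.minAreaRect((J[s]*1000).astype(np.float32)))
  s=(abs(C[:,2]-.050)<.003)&(J[:,0]>-.0)&(J[:,0]<.05)&(abs(J[:,1])<.049)&(abs(J[:,1])>.02)
  if s.sum(): print('fencetop',s.sum(),np.percentile(J[s][:,0],[5,50,95]))
  for q in ['lever_ball']:
    for d in vision.landmark_of(p,q)[:1]: print(q,d['confidence'],w2j(atz(p,d['uv'],.0525))*1000)
E
```

```text
t 22.32 jig xy [-226.54  114.99] z 195.6 F jig [-0.15 -0.42 -0.81] w 46.5 q6 -0.27
scene gauge top 270 0.04481715039170438 ((-69.93902587890625, 116.08755493164062), (59.8382453918457, 33.88119888305664), 0.04981369525194168)
fencetop 113 [0.01430357 0.01882531 0.02330036]
lever_ball 0.51 [-88.73401413 -52.07512723]
top gauge top 325 0.045359291340593896 ((-71.21952819824219, 115.73657989501953), (59.68870544433594, 30.005708694458008), 0.6431774497032166)
fencetop 114 [0.01242278 0.01719568 0.02157422]
lever_ball 0.72 [-90.15303494 -52.42949692]
```

View pics/scene12.png

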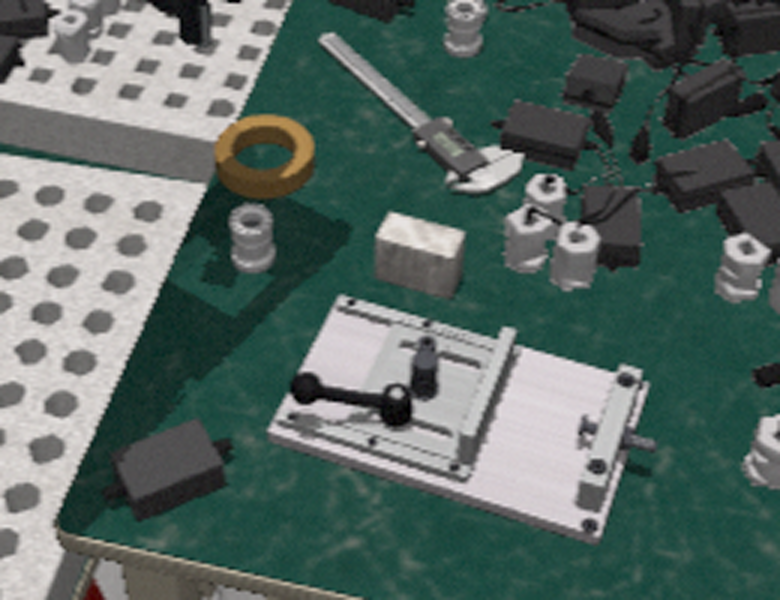

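```bash
python3 -c "
from h import *
print(robot.hand_in())"
```

```text
the job is handed in; nothing more can be done
None
```

The fence is set and clamped, the gauge block stands upright on the bench beside the jig, and I handed the job in at about 22 s. `hand_in` gives no verdict, so this rests on my own checks.

- **Pressing:** I pushed the fence post from behind with the fingers shut. It slid at about 7 N while moving the block. The tool then stopped dead, and I held about 16 N in total for over 0.3 s. By my estimate that is roughly 8 to 9 N on the block, and never more than the 16 N I applied. I could not measure the force at the block's own faces.
- **Clamping:** I swung the lever by its ball until the force rose to 14 N, which I took as the stop. The cameras put the ball at 157 to 159° clockwise, and the stop is at 159°.
- **Fence:** its face is at about jig x = 22 mm from the top camera and 23 mm from the scene camera. It did not move measurably when I lifted the block out.
- **Block:** its top is at 45 mm, level, at jig (-70, 116) mm, within 2 mm of the suggested spot.
- **Other objects:** the tape roll, coupling, adapter and calliper look untouched in the last picture. I did not measure their positions again.

Two readings did not match expectation:
- **Lever start:** the lever appeared to start about 10° past its loose position.
- **Tool position:** the reading wandered by up to 5 mm just after fast moves, so I let it settle before gripping.

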